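# Free the valve and vent the air reservoir

### The job

Vent the small air reservoir whose valve carries the red nut: unscrew the red knurled lock nut anticlockwise all the way to its stop, then, with the nut let go, press the freed valve pin gently down until it meets its firm stop, keep it there for about two seconds, and let it spring back. Do not bend the rubber-mounted valve over or press hard on it, keep off the valve with the black nut, and leave the other things where they lie.

Things in the scene. Friction and masses are not known exactly. Their poses are not given: they have to be found in the camera images.
- nut: The red knurled lock nut: upright cylinder 14 mm across, 12 mm tall, white radial mark on top. Origin at its centre, z up; tight, 134 mm above the table. Unscrews anticlockwise seen from above (+z), friction under 0.1 N m, rises 1.6 mm per rad, never comes off, firm stop 4.4 rad (252 deg, 7 mm up the pin) from tight; starts within 0.35 rad of tight. Turns with its frame; tight at the yaw of barrel.
- pin: Steel valve pin standing up through the red nut: head 8 mm across, 3.5 mm tall, shaft 4.4 mm. Origin at the centre of its top face, 152 mm above the table, 18 mm above the nut's centre when tight, 11 mm at the nut's stop. Carries the nut. A tight nut blocks it; freed, it yields to a light spring (1.5 N, then +0.5 N per mm) down to a firm stop, and springs back. Over 12 N down damages it.
- barrel: Slim upright brass valve stem, 10.4 mm across, 36 mm tall, red collar at its foot, on the reservoir's top. Origin at its foot on the axis, 92 mm above the table, z up the stem; the nut's seat is 36 mm up. The foot sits in a rubber grommet (2 N m per rad), so the stem yields sideways; leaning over 0.15 rad (9 deg) tears it. Beside the stem all is free down to the boss.
- core: The valve core with the pin's firm stop, hidden inside the stem; the vent opens when the pin bears on it. The pin meets it 1.5 to 6 mm down; this differs from valve to valve and can only be felt. Origin: the same point as that of barrel, telling nothing of the stop's depth.
- tank: The reservoir to be vented: blue cylinder 70 mm across, 150 mm long, lying along its x axis in a cradle screwed to the bench. Origin on the table below its centre; the valve with the red nut stands on top at the centre, on a red boss 28 mm across up to 90 mm above the table.
- spare_tank: The other reservoir, fixed, of the same make and size, with the same valve on top but a black nut, collar and boss (pin top 152 mm above the table). Origin on the table below its centre. To be left alone.
- contactor_a: Bystander: black and grey contactor block 75 x 45 x 80 mm, orange actuator on top. Origin at the centre of its underside.
- contactor_b: Bystander: the second black and grey contactor block, 75 x 45 x 80 mm. Origin at the centre of its underside.
- terminals: Bystander: green terminal block 60 x 30 x 42 mm, usually between the two reservoirs. Origin at the centre of its underside.
- driver: Bystander: orange-handled screwdriver, 200 mm, lying flat. Origin at the centre of its underside.
- spanner: Bystander: steel spanner, 180 mm, lying flat. Origin at the centre of its underside.
- marker: Bystander: black marker pen with a blue cap, 140 mm, lying flat. Origin at the centre of its underside.
- fuse_carton: Bystander: cardboard carton 110 x 75 x 50 mm. Origin at the centre of its underside.
- rail_piece: Bystander: offcut of aluminium mounting rail, 160 x 38 x 8 mm, lying flat. Origin at the centre of its underside.
Things that resemble listed ones, but are neither listed nor needed, are in the scene too. Leave any green look-alike of the tank alone.

How it is judged:
By the outcome, as a careful person would: the job done as asked, in the order asked, and still so for the second after the job is handed in, with the robot touching nothing.
It also fails if it takes over 72 s, if anything falls off the work surface, if the arm or the gripper's body presses on something with over 40 N, if the wrist force passes 120 N, or if a joint passes its speed limit or range.

### The arm

A 7-joint arm with a two-finger parallel gripper is mounted at the origin on the work surface. World frame = base frame: x ahead of the robot, y to its left, z up, the work surface at z = 0. Lengths are in m, angles in rad, forces in N, time in s.
With the tool pointing down it reaches from about 0.425 to 0.875 m from the base axis. Payload 4.7 kg.
Tool frame: the origin (TCP) lies at the centre of the arm's flange, where the gripper is bolted on; the fingertips stand 182 mm ahead of it and the grasp point (between the pads) lies ahead of it (ctrl.hold_point_z is the z of the grasp point in the tool frame, in m); z points along the fingers, y is the direction in which the jaws open and shut (so a half turn about z gives the same grasp; the last joint's range is limited). The gripper opens to 87 mm and grips with 3 to 60 N. Pads are 19 mm wide; open, the fingers measure 117 mm over their backs; the gripper's body (75 mm by 190 mm) begins 51 mm behind the grasp point.
Start: joints at [-1.271, 0.321, -0.07, 1.45, 0.023, 1.371, -0.057], TCP at [0.183, 0.624, 0.405] pointing down, gripper open.
Joint ranges: [-2.86, 2.86], [-0.3, 2.09], [-1.38, 1.24], [0.06, 2.45], [-1.56, 4.7], [0.09, 2.05], [-2.69, 2.69]. Speed limits (rad/s): [2.57, 2.57, 3.14, 3.14, 3.14, 3.14, 3.14].

### API

Orientations are given as a rotation vector (axis times angle).
In Python, from bench import get_state, imaging, workorder, ctrl gives the robot as it stands.
- The arm moves only by the tool step_arm, never from a script. Its argument "increments" is a list of rows, each an object of numbers: "claw": the opening, from 0 (shut) to 1 (fully open); "tx", "ty", "tz": the shift along the tool's x, y, z in m; "spin": the turn about the tool's z in degrees. A call has 1 to 8 rows; each row is the pose to reach, as a shift and turn from the pose commanded when the call began, along the tool's axes at that moment; what a row does not reach only later rows make up. A row lasts 1/12 s, in which the tool goes at most 41.7 mm and 7.16 degrees, less where a joint would pass 70% of its speed; a pose out of reach is approached as far as the arm can. A call with a gripper value outside its range is refused whole. The fingers move at their own pace and stop on an object; "force" is the grip in N (left out, the last holds). Time passes only in rows, so rows that repeat a pose let the fingers close. It gives the time, the measured TCP pose, the force and the opening at its end, in the units of the state.
- get_state(): the state, without advancing time (a new reading comes with each control period).
- imaging.get_image(name): name is "scene" or "side" or "wrist"; returns the picture (480x640x3 uint8, blue, green, red); there is no depth.
- imaging.camera_params(name): a dict with "intrinsics" (3x3 intrinsics, pixels), "camera_from_world" (4x4, takes a point from world to camera coordinates). Camera axes: x right, y down, z forward; pixel columns grow to the right and rows downward; lengths in m; the calibration is good to about 2 mm. A picture is of the moment at which its call begins: read the wrist's pose just before it. camera_params takes no time and is no camera call; for the wrist camera it gives the pose at the moment of the call.
- workorder.close_job(): hands the job in, once; it reports no verdict.
The state is a dict: "time": time; "joint_positions": joint angles; "qd": joint speeds; "joint_torque": joint torques, N m; "position": TCP position; "tool_rot": TCP orientation; "ft_force": force on the tool from outside, world axes, zero at the start; "torque": the same for the moment, N m; "grip_width": opening from 0.0 (shut) to 1.0 (fully open).
Only numpy, scipy, OpenCV 4.12 (cv2) and the standard library are available. Lean on these libraries where they do the work, as an engineer would, in place of code of your own. Each camera call takes 0.05 s, during which the arm holds its last target. There are 200 camera calls.

## Working session

There is one attempt and no reset: what is moved stays moved. The work goes in short steps, Python scripts to look and compute and a tool call to move; the robot and the scene stay as the last step left them, time stands still between calls to the robot, and variables do not carry over. Pictures are saved under pics/ and viewed, on a budget of 10 in all, crops included, one or two more only if the job needs it, and the job is handed in when it is done.

Besides the shell and the picture viewer there is one more tool, called after "Emit:" by a JSON object that holds its "method" and its "body". step_arm: Moves the arm, as the interface text tells. Its arguments: {"type":"object","properties":{"increments":{"type":"array"},"force":{"type":"number"}},"required":["increments"]}

```bash
ls; mkdir -p pics
cat > h.py <<'E'
import numpy as np, cv2
from scipy.spatial.transform import Rotation as R
from bench import get_state, imaging, workorder, ctrl
def ray(cam,u,v,z,P=None):
    p=P or imaging.camera_params(cam); K=np.array(p["intrinsics"]);T=np.array(p["camera_from_world"])
    d=T[:3,:3].T@np.linalg.inv(K)@[u,v,1]; c=-T[:3,:3].T@T[:3,3]
    return c+d*(z-c[2])/d[2]
def proj(cam,X,P=None):
    p=P or imaging.camera_params(cam); K=np.array(p["intrinsics"]);T=np.array(p["camera_from_world"])
    q=K@(T[:3,:3]@np.array(X)+T[:3,3]); return q[:2]/q[2]
E
python3 - <<'E'
from h import *
s=get_state(); print(s, ctrl.hold_point_z)
a=imaging.get_image("scene");b=imaging.get_image("side")
cv2.imwrite("pics/scene.png",a);cv2.imwrite("pics/side.png",b)
for c in("scene","side","wrist"):
    p=imaging.camera_params(c);T=np.array(p["camera_from_world"]);print(c,p["intrinsics"],-T[:3,:3].T@T[:3,3],T[:3,:3].round(2).tolist())
E
```

```text
pics
{'time': 0.0, 'joint_positions': array([-1.27089959,  0.3218363 , -0.07003978,  1.45166754,  0.0225871 ,
        1.3708309 , -0.05689932]), 'qd': array([ 0.00057957, -0.00040684,  0.00129228,  0.00175274, -0.00086901,
        0.00195417,  0.00060242]), 'joint_torque': array([-4.86637146e-05, -4.91283703e+01, -4.03833389e-01, -3.12528992e+01,
       -6.38776808e-02,  4.36285778e-02,  1.72926207e-04]), 'position': array([0.18324413, 0.6234191 , 0.40365595]), 'tool_rot': array([-4.47398633e-01, -3.10939102e+00,  3.05966041e-03]), 'ft_force': array([ 0.64406387, -0.46743837,  0.07854289]), 'torque': array([-0.01805222,  0.00312903,  0.03313119]), 'grip_width': 0.9977106795051037} 0.1635
scene [[463.02510158   0.         317.49916701]
 [  0.         463.02510158 245.28863388]
 [  0.           0.           1.        ]] [1.2000658  0.18659935 0.81081373] [[-0.25, 0.97, -0.0], [0.69, 0.18, -0.7], [-0.68, -0.18, -0.71]]
side [[565.89275031   0.         328.05518813]
 [  0.         565.89275031 238.73607723]
 [  0.           0.           1.        ]] [ 0.06822835 -0.61051223  0.89618241] [[0.79, -0.62, 0.01], [-0.44, -0.57, -0.69], [0.43, 0.54, -0.72]]
wrist [[414.33610465   0.         319.339423  ]
 [  0.         414.33610465 237.84194637]
 [  0.           0.           1.        ]] [0.11572405 0.64498057 0.38359255] [[0.28, 0.96, -0.0], [0.93, -0.27, 0.26], [0.25, -0.07, -0.97]]
```

View pics/scene.png

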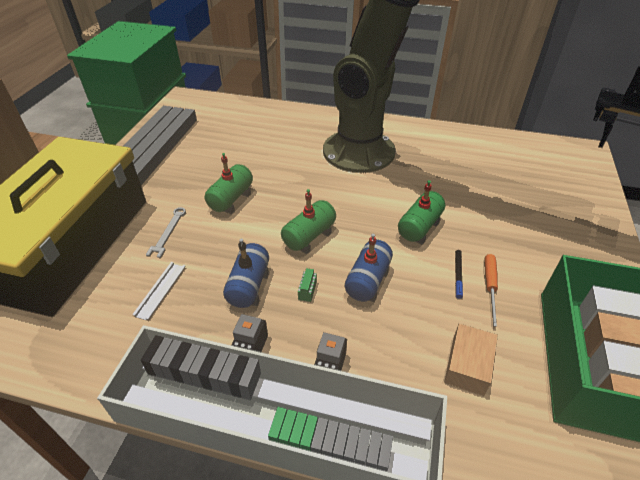

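View pics/side.png

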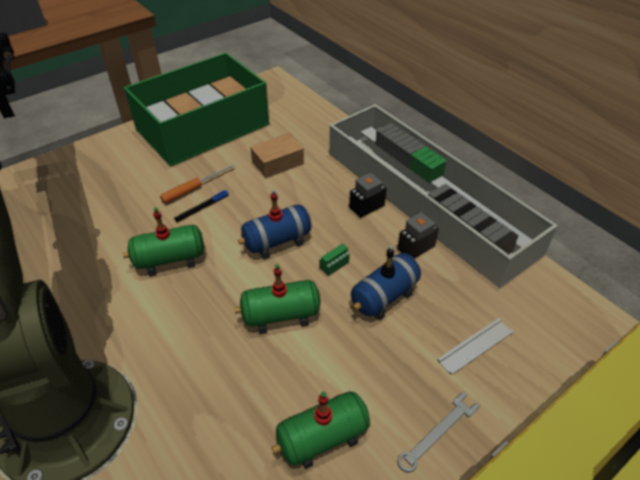

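Candidates with red valves in the scene view are the green tanks at (227,170), (308,205) and (427,195), which are look-alikes. The blue tank with the black nut at (243,255) is the spare. The blue tank with the red nut at (372,250) in scene, or (274,212) in side, is the one I want. I'll check it in one close crop of both views.

Run:
```python
from h import *
a=cv2.imread("pics/scene.png")[225:305,330:410];b=cv2.imread("pics/side.png")[185:265,235:315]
f=lambda i:cv2.resize(i,(400,400),interpolation=cv2.INTER_CUBIC)
cv2.imwrite("pics/c1.png",np.hstack([f(a),f(b)]))
```

```text
(no output)
```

View pics/c1.png

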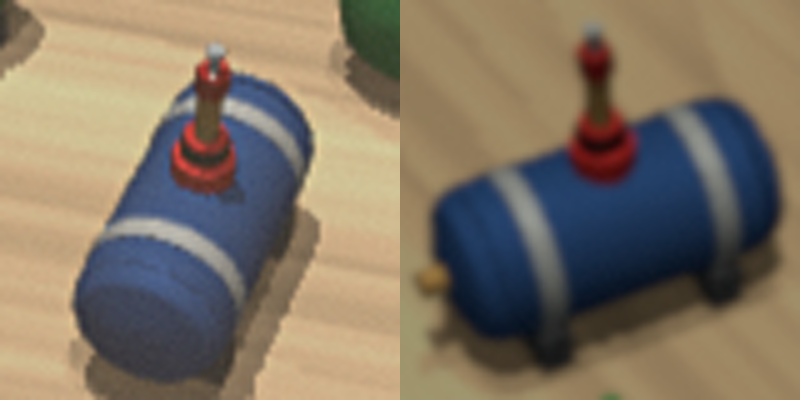

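This confirms a blue tank, red collar and boss, and a red nut. The pin top is at scene ≈(373,234.6) and side ≈(273.3,190.8).

Run:
```python
from h import *
p=ray("scene",373,234.5,.152);q=ray("side",273.3,190.8,.152);print(p,q,np.hypot(*p[:2]))
print("foot",ray("scene",330+204/5,225+170/5,.09),ray("side",235+203/5,185+150/5,.09))
# tank ends axis
print("band dir", ray("scene",330+160/5,225+330/5,.04),)
s=get_state();r=R.from_rotvec(s["tool_rot"]);print(r.as_matrix().round(3))
m=(p+q)/2;d=r.inv().apply(m-s["position"]);print("tool shift",d)
p=imaging.camera_params("wrist");T=np.array(p["camera_from_world"]);c=-T[:3,:3].T@T[:3,3]
print("cam in tool",r.inv().apply(c-s["position"]),(r.inv().as_matrix()@T[:3,:3].T).round(2))
```

```text
[0.5123105 0.1222109 0.152    ] [0.51280127 0.11787041 0.152     ] 0.5266854384396312
foot [0.52282418 0.12445764 0.09      ] [0.51098766 0.11349393 0.09      ]
band dir [0.57255892 0.11824994 0.04      ]
[[-0.959  0.282 -0.   ]
 [ 0.282  0.959 -0.002]
 [-0.    -0.002 -1.   ]]
tool shift [-0.45785256 -0.38973911  0.2524732 ]
cam in tool [0.07083025 0.00166177 0.02015366] [[-0.   -0.97 -0.26]
 [ 1.   -0.    0.  ]
 [-0.   -0.26  0.97]]
```

Emit:
{"method": "step_arm", "body": {"increments": [{"claw": 1,"tx": -0.229,"ty": -0.195},{"tx": -0.229,"ty": -0.195},{"tx": -0.229,"ty": -0.195},{"tx": -0.229,"ty": -0.195},{"tx": -0.229,"ty": -0.195},{"tx": -0.229,"ty": -0.195},{"tx": -0.229,"ty": -0.195},{"tx": -0.229,"ty": -0.195}], "force": 30}}

```text
invalid input at $.increments[0]: expected keys claw, tx, ty, tz, spin
```

Emit:
{"method": "step_arm", "body": {"increments": [{"claw": 1,"tx": -0.229,"ty": -0.195},{"tx": -0.229,"ty": -0.195},{"tx": -0.229,"ty": -0.195},{"tx": -0.229,"ty": -0.195},{"tx": -0.229,"ty": -0.195},{"tx": -0.229,"ty": -0.195},{"tx": -0.229,"ty": -0.195},{"tx": -0.229,"ty": -0.195}]}}

```text
invalid input at $.increments[0]: expected keys claw, tx, ty, tz, spin
```

Run:
```python
from h import *
s=get_state();print(s["time"],s["position"],s["joint_positions"].round(3),s["ft_force"])
r=R.from_rotvec(s["tool_rot"]);print(r.as_matrix().round(3), r.inv().apply(np.array([.5126,.12,.152])-s["position"]))
P=imaging.camera_params("wrist");a=imaging.get_image("wrist");cv2.imwrite("pics/w1.png",a);print(proj("wrist",[.5126,.12,.152],P),proj("wrist",[.5126,.12,.09],P))
```

```text
0.1 [0.18322209 0.62345563 0.40375558] [-1.271  0.322 -0.07   1.452  0.023  1.371 -0.057] [ 0.31149447 -0.36042903  0.241383  ]
[[-0.959  0.282 -0.   ]
 [ 0.282  0.959 -0.002]
 [-0.    -0.002 -1.   ]] [-0.45790634 -0.38976569  0.25247325]
[-128.47228125  752.74221383] [-64.90619417 663.80176027]
```

View pics/w1.png

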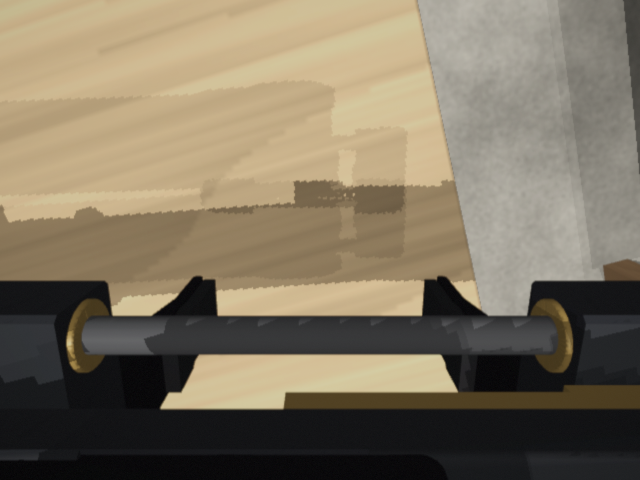

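The arm didn't move because every row needs all five keys. The wrist picture shows only bare table and the gripper. Repeating with full rows.

Emit:
{"method": "step_arm", "body": {"increments": [{"claw": 1,"tx": -0.229,"ty": -0.195,"tz": 0,"spin": 0},{"claw": 1,"tx": -0.229,"ty": -0.195,"tz": 0,"spin": 0},{"claw": 1,"tx": -0.229,"ty": -0.195,"tz": 0,"spin": 0},{"claw": 1,"tx": -0.229,"ty": -0.195,"tz": 0,"spin": 0},{"claw": 1,"tx": -0.229,"ty": -0.195,"tz": 0,"spin": 0},{"claw": 1,"tx": -0.229,"ty": -0.195,"tz": 0,"spin": 0},{"claw": 1,"tx": -0.229,"ty": -0.195,"tz": 0,"spin": 0},{"claw": 1,"tx": -0.229,"ty": -0.195,"tz": 0,"spin": 0}], "force": 30}}

```text
time: 0.82
position: [0.3526, 0.3654, 0.4049]
tool_rot: [0.462, 3.105, -0.004]
ft_force: [1.2, -0.8, 0.2]
grip_width: 1.004
```

Emit:
{"method": "step_arm", "body": {"increments": [{"claw": 1,"tx": -0.229,"ty": -0.195,"tz": 0,"spin": 0},{"claw": 1,"tx": -0.229,"ty": -0.195,"tz": 0,"spin": 0},{"claw": 1,"tx": -0.229,"ty": -0.195,"tz": 0,"spin": 0},{"claw": 1,"tx": -0.229,"ty": -0.195,"tz": 0,"spin": 0},{"claw": 1,"tx": -0.229,"ty": -0.195,"tz": 0,"spin": 0},{"claw": 1,"tx": -0.229,"ty": -0.195,"tz": 0,"spin": 0},{"claw": 1,"tx": -0.229,"ty": -0.195,"tz": 0,"spin": 0},{"claw": 1,"tx": -0.229,"ty": -0.195,"tz": 0,"spin": 0}]}}

```text
time: 1.48
position: [0.5154, 0.1129, 0.405]
tool_rot: [0.463, 3.105, -0.005]
ft_force: [0.2, -1.0, 0.2]
grip_width: 1.0
```

Run:
```python
from h import *
s=get_state();print(s["time"],s["position"],s["joint_positions"].round(3),s["ft_force"])
r=R.from_rotvec(s["tool_rot"]);print(r.as_matrix().round(3), r.inv().apply(np.array([.5126,.12,.152])-s["position"]))
P=imaging.camera_params("wrist");a=imaging.get_image("wrist");cv2.imwrite("pics/w2.png",a);print(proj("wrist",[.5126,.12,.152],P),proj("wrist",[.5126,.12,.09],P))
np.save("P2.npy",P,allow_pickle=True)
```

```text
1.4833 [0.51544682 0.11292148 0.40498861] [-0.666  0.054  0.415  1.768 -0.019  1.323  1.029] [ 0.21034869 -0.96891385  0.15211154]
[[-0.957  0.292  0.002]
 [ 0.292  0.957 -0.004]
 [-0.003 -0.003 -1.   ]] [0.00560627 0.00662538 0.25295478]
[327.51808195 241.52023903] [326.05214941 218.26702328]
```

View pics/w2.png

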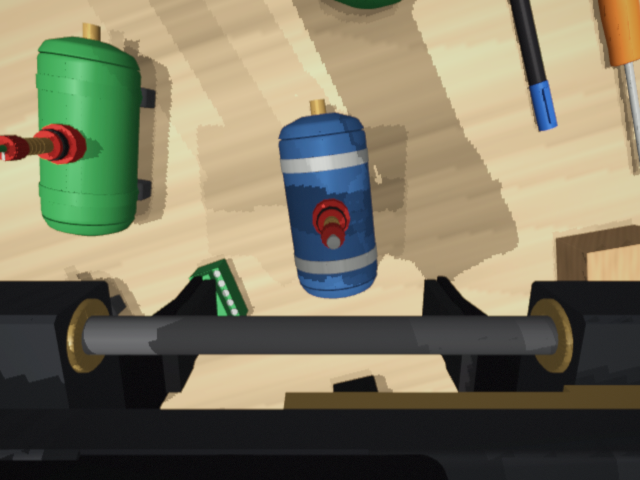

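The wrist view shows the red-nut valve on the blue tank, with the pin top at ≈(333.5,241) against a predicted (327.5,241.5). The offset is about +3.4 mm in tool y. I'll centre and pre-spin +75° so a single grasp covers the whole turn.

Emit:
{"method": "step_arm", "body": {"increments": [{"claw": 1,"tx": 0.0056,"ty": 0.01,"tz": 0.0,"spin": 75},{"claw": 1,"tx": 0.0056,"ty": 0.01,"tz": 0.0,"spin": 75},{"claw": 1,"tx": 0.0056,"ty": 0.01,"tz": 0.0,"spin": 75},{"claw": 1,"tx": 0.0056,"ty": 0.01,"tz": 0.0,"spin": 75},{"claw": 0.6,"tx": 0.0056,"ty": 0.01,"tz": 0.0,"spin": 75},{"claw": 0.5,"tx": 0.0056,"ty": 0.01,"tz": 0.0,"spin": 75},{"claw": 0.5,"tx": 0.0056,"ty": 0.01,"tz": 0.0,"spin": 75},{"claw": 0.5,"tx": 0.0056,"ty": 0.01,"tz": 0.0,"spin": 75}]}}

```text
time: 2.2
position: [0.5096, 0.1328, 0.4045]
tool_rot: [-1.889, -2.509, 0.0]
ft_force: [-0.6, 0.8, -0.1]
grip_width: 0.783
```

Emit:
{"method": "step_arm", "body": {"increments": [{"claw": 0.5,"tx": 0,"ty": 0,"tz": 0.0,"spin": 18},{"claw": 0.5,"tx": 0,"ty": 0,"tz": 0.0,"spin": 18},{"claw": 0.5,"tx": 0,"ty": 0,"tz": 0.0,"spin": 18},{"claw": 0.5,"tx": 0,"ty": 0,"tz": 0.03,"spin": 18},{"claw": 0.5,"tx": 0,"ty": 0,"tz": 0.03,"spin": 18},{"claw": 0.5,"tx": 0,"ty": 0,"tz": 0.03,"spin": 18}]}}

```text
time: 2.7
position: [0.5092, 0.1323, 0.3735]
tool_rot: [-2.251, -2.189, 0.006]
ft_force: [-0.1, 0.3, -0.2]
grip_width: 0.503
```

Run:
```python
from h import *
s=get_state();print(s["time"],s["position"],s["joint_positions"].round(3),s["ft_force"])
P=imaging.camera_params("wrist");a=imaging.get_image("wrist");S=imaging.get_image("scene");D=imaging.get_image("side")
T=np.array(P["camera_from_world"])
r=R.from_rotvec(s["tool_rot"])
tip=s["position"]+r.apply([0,0,s["position"][2]-.152])
print(tip,proj("wrist",tip,P));u,v=proj("wrist",tip,P).astype(int)
c=a[max(v-50,0):v+50,u-65:u+65];print(u-65,max(v-50,0))
cv2.imwrite("pics/w3.png",cv2.resize(c,None,fx=5,fy=5,interpolation=cv2.INTER_CUBIC))
np.save("P3.npy",P,allow_pickle=True)
```

```text
2.7 [0.50916578 0.13233769 0.37348631] [-0.715  0.074  0.432  1.813 -0.032  1.265 -0.302] [-0.10399773  0.33748351 -0.20008326]
[0.50833039 0.13205524 0.15200176] [317.73867298 272.50606349]
252 222
```

View pics/w3.png

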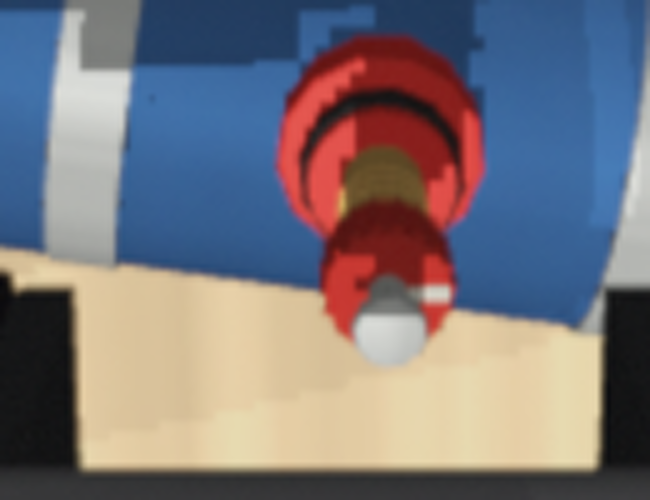

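I had the joint 7 sign reversed: spin + lowers j7. So I need about +109° more. The white mark is at crop (435,293) and the pin top centre is at crop (391,332), which is (330,288) in the full image.

Run:
```python
from h import *
P2=np.load("P2.npy",allow_pickle=True).item();P3=np.load("P3.npy",allow_pickle=True).item()
a=ray(0,333.5,241,.152,P2);b=ray(0,330,288,.152,P3);print(a,b)
print("collar",ray(0,252+381/5,222+150/5,.095,P3),"nut mark",ray(0,252+435/5,222+293/5,.14,P3))
s=get_state();r=R.from_rotvec(s["tool_rot"])
for m in(a,b):print(r.inv().apply(m-s["position"]))
```

```text
[0.51331491 0.12342794 0.152     ] [0.51445627 0.12334368 0.152     ]
collar [0.51456581 0.12537534 0.095     ] nut mark [0.51963883 0.12268887 0.14      ]
[-0.00858806  0.00290342  0.22385126]
[-0.00863973  0.00404672  0.22385258]
```

Emit:
{"method": "step_arm", "body": {"increments": [{"claw": 0.5,"tx": -0.0086,"ty": 0.0035,"tz": 0.0,"spin": 109},{"claw": 0.5,"tx": -0.0086,"ty": 0.0035,"tz": 0.0,"spin": 109},{"claw": 0.5,"tx": -0.0086,"ty": 0.0035,"tz": 0.0,"spin": 109},{"claw": 0.5,"tx": -0.0086,"ty": 0.0035,"tz": 0.0,"spin": 109},{"claw": 0.5,"tx": -0.0086,"ty": 0.0035,"tz": 0.0,"spin": 109},{"claw": 0.5,"tx": -0.0086,"ty": 0.0035,"tz": 0.0,"spin": 109},{"claw": 0.5,"tx": -0.0086,"ty": 0.0035,"tz": 0.0,"spin": 109},{"claw": 0.5,"tx": -0.0086,"ty": 0.0035,"tz": 0.0,"spin": 109}]}}

```text
time: 3.52
position: [0.5137, 0.123, 0.3761]
tool_rot: [-3.029, -0.831, -0.003]
ft_force: [1.0, 0.1, -0.5]
grip_width: 0.499
```

Emit:
{"method": "step_arm", "body": {"increments": [{"claw": 0.5,"tx": 0,"ty": 0,"tz": 0,"spin": 52},{"claw": 0.5,"tx": 0,"ty": 0,"tz": 0,"spin": 52},{"claw": 0.5,"tx": 0,"ty": 0,"tz": 0,"spin": 52},{"claw": 0.5,"tx": 0,"ty": 0,"tz": 0,"spin": 52},{"claw": 0.4,"tx": 0,"ty": 0,"tz": 0,"spin": 52},{"claw": 0.4,"tx": 0,"ty": 0,"tz": 0,"spin": 52},{"claw": 0.4,"tx": 0,"ty": 0,"tz": 0,"spin": 52},{"claw": 0.4,"tx": 0,"ty": 0,"tz": 0,"spin": 52}]}}

```text
time: 4.18
position: [0.5138, 0.1229, 0.3761]
tool_rot: [-3.086, 0.58, -0.002]
ft_force: [0.0, 0.5, 0.4]
grip_width: 0.409
```

Run:
```python
from h import *
s=get_state();print(s["time"],s["position"],s["joint_positions"].round(3),s["ft_force"],s["grip_width"])
P=imaging.camera_params("wrist");a=imaging.get_image("wrist")
r=R.from_rotvec(s["tool_rot"]);print(r.as_matrix().round(4));m=np.array([.5139,.1234,.152]);print(r.inv().apply(m-s["position"]))
u,v=proj("wrist",m,P).astype(int);print(proj("wrist",m,P),u-65,v-50)
cv2.imwrite("pics/w4.png",cv2.resize(a[v-50:v+50,u-65:u+65],None,fx=5,fy=5,interpolation=cv2.INTER_CUBIC))
np.save("P4.npy",P,allow_pickle=True)
```

```text
4.1833 [0.51376916 0.12291248 0.37606363] [-0.778  0.075  0.521  1.81  -0.04   1.264 -2.189] [0.00583161 0.54421911 0.4356304 ] 0.40910359966753385
[[ 9.318e-01 -3.629e-01  1.700e-03]
 [-3.629e-01 -9.318e-01  9.000e-04]
 [ 1.300e-03 -1.500e-03 -1.000e+00]]
[-3.41752651e-04 -1.71083138e-04  2.24063873e-01]
[322.70786196 268.80434166] 257 218
```

View pics/w4.png

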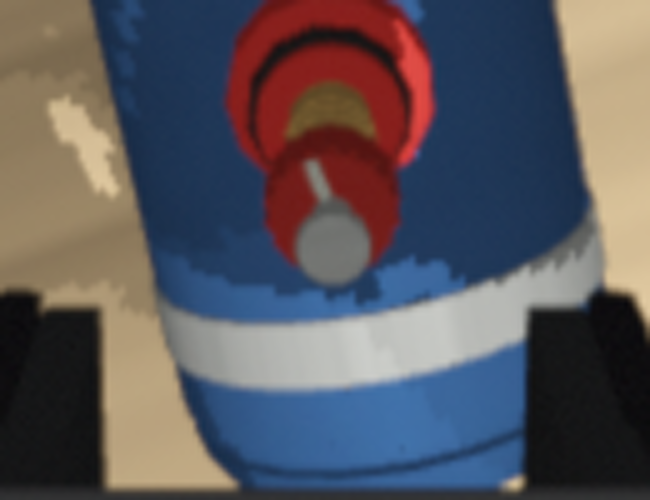

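The pin top is at ≈(324,267), within about 0.8 mm of the prediction, so the tool is centred. I'll descend to nut height and then close gently.

Emit:
{"method": "step_arm", "body": {"increments": [{"claw": 0.4,"tx": 0,"ty": 0,"tz": 0.02,"spin": 0},{"claw": 0.4,"tx": 0,"ty": 0,"tz": 0.04,"spin": 0},{"claw": 0.4,"tx": 0,"ty": 0,"tz": 0.06,"spin": 0},{"claw": 0.4,"tx": 0,"ty": 0,"tz": 0.07,"spin": 0},{"claw": 0.4,"tx": 0,"ty": 0,"tz": 0.078,"spin": 0},{"claw": 0.4,"tx": 0,"ty": 0,"tz": 0.078,"spin": 0},{"claw": 0.3,"tx": 0,"ty": 0,"tz": 0.078,"spin": 0}], "force": 5}}

```text
time: 4.82
position: [0.5138, 0.1229, 0.2974]
tool_rot: [-3.089, 0.571, -0.001]
ft_force: [-0.3, -0.4, 0.9]
grip_width: 0.372
```

Emit:
{"method": "step_arm", "body": {"increments": [{"claw": 0.2,"tx": 0,"ty": 0,"tz": 0,"spin": 0},{"claw": 0.2,"tx": 0,"ty": 0,"tz": 0,"spin": 0},{"claw": 0.1,"tx": 0,"ty": 0,"tz": 0,"spin": 0},{"claw": 0.1,"tx": 0,"ty": 0,"tz": 0,"spin": 0},{"claw": 0.1,"tx": 0,"ty": 0,"tz": 0,"spin": 0}]}}

```text
time: 5.23
position: [0.5137, 0.1224, 0.2974]
tool_rot: [-3.089, 0.572, -0.001]
ft_force: [-0.8, -1.5, 3.1]
grip_width: 0.157
```

Emit:
{"method": "step_arm", "body": {"increments": [{"claw": 0.1,"tx": 0,"ty": 0,"tz": 0,"spin": 0},{"claw": 0.05,"tx": 0,"ty": 0,"tz": 0,"spin": 0},{"claw": 0.0,"tx": 0,"ty": 0,"tz": 0,"spin": 0},{"claw": 0.0,"tx": 0,"ty": 0,"tz": 0,"spin": 0}], "force": 30}}

```text
time: 5.57
position: [0.5137, 0.1226, 0.2973]
tool_rot: [-3.089, 0.572, -0.001]
ft_force: [-0.9, -2.2, 5.8]
grip_width: 0.147
```

```bash
cat > st.py <<'E'
from h import *
s=get_state();print(s["time"],s["position"].round(4),"j7",s["joint_positions"][6].round(3),"F",s["ft_force"].round(2),"M",s["torque"].round(3),s["grip_width"].round(3))
E
python3 st.py
```

```text
Traceback (most recent call last):
  File "st.py", line 2, in <module>
    s=get_state();print(s["time"],s["position"].round(4),"j7",s["joint_positions"][6].round(3),"F",s["ft_force"].round(2),"M",s["torque"].round(3),s["grip_width"].round(3))
                                                                                                                                                   ^^^^^^^^^^^^^^^^^^^^^
AttributeError: 'float' object has no attribute 'round'
```

Emit:
{"method": "step_arm", "body": {"increments": [{"claw": 0,"tx": 0,"ty": 0,"tz": -0.0002,"spin": -5},{"claw": 0,"tx": 0,"ty": 0,"tz": -0.0004,"spin": -10},{"claw": 0,"tx": 0,"ty": 0,"tz": -0.0006,"spin": -15},{"claw": 0,"tx": 0,"ty": 0,"tz": -0.0008,"spin": -20},{"claw": 0,"tx": 0,"ty": 0,"tz": -0.0009,"spin": -25},{"claw": 0,"tx": 0,"ty": 0,"tz": -0.001,"spin": -30},{"claw": 0,"tx": 0,"ty": 0,"tz": -0.0012,"spin": -35},{"claw": 0,"tx": 0,"ty": 0,"tz": -0.0013,"spin": -40}]}}

```text
time: 6.23
position: [0.5134, 0.1226, 0.2978]
tool_rot: [3.097, 0.525, -0.0]
ft_force: [-1.0, -1.7, 1.8]
grip_width: 0.138
```

```bash
sed -i 's/s\["grip_width"\].round(3)/s["grip_width"]/' st.py
python3 st.py
```

```text
6.2333 [0.5134 0.1226 0.2978] j7 -1.455 F [-0.98 -1.71  1.84] M [-0.506  0.18  -0.02 ] 0.13780180298995126
```

Grip width is creeping down (0.147 → 0.138), so I'll check that the nut is held and turning.

Run:
```python
from h import *
P=imaging.camera_params("wrist");a=imaging.get_image("wrist");S=imaging.get_image("scene");D=imaging.get_image("side")
cv2.imwrite("pics/w5full.png",a)
u,v=proj("wrist",[.5137,.1234,.14],P).astype(int);print(u,v)
f=lambda i,w,h:cv2.resize(i,(w,h),interpolation=cv2.INTER_CUBIC)
x,y=max(u-50,0),min(max(v-60,0),380)
cv2.imwrite("pics/w5.png",np.hstack([f(a[y:y+100,x:x+100],400,400),f(S[215:265,350:400],400,400)]))
```

```text
320 329
```

View pics/w5.png

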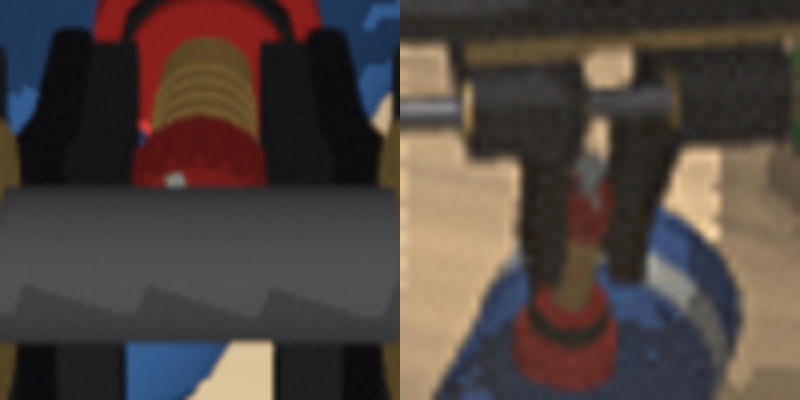

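The nut is held. The white mark keeps its place in the tool frame and thread shows below the nut, so it is turning. I'll carry on.

Emit:
{"method": "step_arm", "body": {"increments": [{"claw": 0,"tx": 0,"ty": 0,"tz": -0.0002,"spin": -7},{"claw": 0,"tx": 0,"ty": 0,"tz": -0.0004,"spin": -14},{"claw": 0,"tx": 0,"ty": 0,"tz": -0.0006,"spin": -21},{"claw": 0,"tx": 0,"ty": 0,"tz": -0.0008,"spin": -28},{"claw": 0,"tx": 0,"ty": 0,"tz": -0.001,"spin": -35},{"claw": 0,"tx": 0,"ty": 0,"tz": -0.0012,"spin": -42},{"claw": 0,"tx": 0,"ty": 0,"tz": -0.0014,"spin": -49},{"claw": 0,"tx": 0,"ty": 0,"tz": -0.0016,"spin": -56}]}}

```text
time: 7.05
position: [0.5133, 0.1228, 0.2995]
tool_rot: [-2.489, -1.917, 0.001]
ft_force: [-0.6, -1.4, 2.5]
grip_width: 0.143
```

```bash
python3 st.py
```

```text
7.05 [0.5133 0.1228 0.2995] j7 -0.491 F [-0.64 -1.38  2.51] M [-0.504  0.266 -0.068] 0.14341478666912788
```

Emit:
{"method": "step_arm", "body": {"increments": [{"claw": 0,"tx": 0,"ty": 0,"tz": -0.0002,"spin": -7},{"claw": 0,"tx": 0,"ty": 0,"tz": -0.0004,"spin": -14},{"claw": 0,"tx": 0,"ty": 0,"tz": -0.0006,"spin": -21},{"claw": 0,"tx": 0,"ty": 0,"tz": -0.0008,"spin": -28},{"claw": 0,"tx": 0,"ty": 0,"tz": -0.001,"spin": -35},{"claw": 0,"tx": 0,"ty": 0,"tz": -0.0012,"spin": -42},{"claw": 0,"tx": 0,"ty": 0,"tz": -0.0014,"spin": -49},{"claw": 0,"tx": 0,"ty": 0,"tz": -0.0016,"spin": -56}]}}

```text
time: 7.72
position: [0.5131, 0.1225, 0.3009]
tool_rot: [-1.297, -2.86, 0.002]
ft_force: [-1.8, -1.9, 1.9]
grip_width: 0.145
```

Emit:
{"method": "step_arm", "body": {"increments": [{"claw": 0,"tx": 0,"ty": 0,"tz": -0.0002,"spin": -7},{"claw": 0,"tx": 0,"ty": 0,"tz": -0.0004,"spin": -14},{"claw": 0,"tx": 0,"ty": 0,"tz": -0.0006,"spin": -21},{"claw": 0,"tx": 0,"ty": 0,"tz": -0.0008,"spin": -28},{"claw": 0,"tx": 0,"ty": 0,"tz": -0.001,"spin": -35},{"claw": 0,"tx": 0,"ty": 0,"tz": -0.0012,"spin": -42},{"claw": 0,"tx": 0,"ty": 0,"tz": -0.0014,"spin": -49},{"claw": 0,"tx": 0,"ty": 0,"tz": -0.0016,"spin": -56}]}}

```text
time: 8.38
position: [0.5135, 0.1222, 0.3027]
tool_rot: [0.197, -3.135, 0.002]
ft_force: [1.5, -3.0, 1.8]
grip_width: 0.144
```

```bash
python3 st.py
```

```text
8.3833 [0.5135 0.1222 0.3027] j7 1.443 F [ 1.5  -2.97  1.77] M [-0.749  0.042 -0.064] 0.14385236905986498
```

Emit:
{"method": "step_arm", "body": {"increments": [{"claw": 0,"tx": 0,"ty": -0.0005,"tz": -0.0001,"spin": -3},{"claw": 0,"tx": 0,"ty": -0.001,"tz": -0.0002,"spin": -6},{"claw": 0,"tx": 0,"ty": -0.001,"tz": -0.0003,"spin": -9},{"claw": 0,"tx": 0,"ty": -0.001,"tz": -0.0003,"spin": -12},{"claw": 0,"tx": 0,"ty": -0.001,"tz": -0.0004,"spin": -15},{"claw": 0,"tx": 0,"ty": -0.001,"tz": -0.0005,"spin": -18},{"claw": 0,"tx": 0,"ty": -0.001,"tz": -0.0006,"spin": -21}]}}

```text
time: 8.97
position: [0.5137, 0.1217, 0.3035]
tool_rot: [-0.76, 3.048, -0.0]
ft_force: [-0.1, -2.4, 1.5]
grip_width: 0.143
```

```bash
python3 st.py
```

```text
8.9667 [0.5137 0.1217 0.3035] j7 1.805 F [-0.11 -2.38  1.49] M [-0.354  0.018 -0.054] 0.14259219341123783
```

Emit:
{"method": "step_arm", "body": {"increments": [{"claw": 0,"tx": 0,"ty": 0,"tz": -0.0001,"spin": -3},{"claw": 0,"tx": 0,"ty": 0,"tz": -0.0002,"spin": -6},{"claw": 0,"tx": 0,"ty": 0,"tz": -0.0002,"spin": -8},{"claw": 0,"tx": 0,"ty": 0,"tz": -0.0002,"spin": -8}]}}

```text
time: 9.3
position: [0.5137, 0.1218, 0.3037]
tool_rot: [-0.969, 2.988, -0.0]
ft_force: [0.1, -2.5, 2.1]
grip_width: 0.145
```

```bash
python3 st.py
```

```text
9.3 [0.5137 0.1218 0.3037] j7 1.942 F [ 0.11 -2.45  2.13] M [-0.379 -0.071 -0.002] 0.14477628131262524
```

Emit:
{"method": "step_arm", "body": {"increments": [{"claw": 0,"tx": 0,"ty": 0,"tz": -0.0001,"spin": -3},{"claw": 0,"tx": 0,"ty": 0,"tz": -0.0002,"spin": -6},{"claw": 0,"tx": 0,"ty": 0,"tz": -0.0002,"spin": -8},{"claw": 0,"tx": 0,"ty": 0,"tz": -0.0002,"spin": -8}]}}

```text
time: 9.63
position: [0.5137, 0.1218, 0.3039]
tool_rot: [-1.174, 2.913, -0.0]
ft_force: [1.3, -1.1, 1.6]
grip_width: 0.138
```

```bash
python3 st.py
```

```text
9.6333 [0.5137 0.1218 0.3039] j7 2.08 F [ 1.29 -1.06  1.64] M [-0.346 -0.12  -0.118] 0.1376003955715086
```

Emit:
{"method": "step_arm", "body": {"increments": [{"claw": 0,"tx": 0,"ty": 0,"tz": -0.0001,"spin": -3},{"claw": 0,"tx": 0,"ty": 0,"tz": -0.0001,"spin": -5},{"claw": 0,"tx": 0,"ty": 0,"tz": -0.0001,"spin": -5}]}}

```text
time: 9.88
position: [0.5136, 0.122, 0.304]
tool_rot: [-1.301, 2.859, 0.0]
ft_force: [-0.2, -1.4, 1.3]
grip_width: 0.145
```

```bash
python3 st.py
```

```text
9.8833 [0.5136 0.122  0.304 ] j7 2.166 F [-0.2  -1.42  1.27] M [-0.266 -0.013  0.024] 0.14503750819480357
```

Emit:
{"method": "step_arm", "body": {"increments": [{"claw": 0,"tx": 0,"ty": 0,"tz": -0.0001,"spin": -3},{"claw": 0,"tx": 0,"ty": 0,"tz": -0.0001,"spin": -6},{"claw": 0,"tx": 0,"ty": 0,"tz": -0.0001,"spin": -6}]}}

```text
time: 10.13
position: [0.5136, 0.122, 0.3041]
tool_rot: [-1.449, 2.787, 0.001]
ft_force: [0.2, -0.4, 2.2]
grip_width: 0.145
```

```bash
python3 st.py
```

```text
10.1333 [0.5136 0.122  0.3041] j7 2.27 F [ 0.17 -0.4   2.23] M [-0.274 -0.027 -0.205] 0.14513331341479266
```

Emit:
{"method": "step_arm", "body": {"increments": [{"claw": 0,"tx": 0,"ty": 0,"tz": 0,"spin": -2},{"claw": 0,"tx": 0,"ty": 0,"tz": 0,"spin": -4},{"claw": 0,"tx": 0,"ty": 0,"tz": 0,"spin": -4}]}}

```text
time: 10.38
position: [0.5135, 0.1221, 0.304]
tool_rot: [-1.545, 2.735, 0.0]
ft_force: [0.6, -0.3, 1.9]
grip_width: 0.142
```

```bash
python3 st.py
python3 - <<'E'
from h import *
for i in range(4):
    imaging.get_image("wrist");print(get_state()["torque"].round(3))
E
```

```text
10.3833 [0.5135 0.1221 0.304 ] j7 2.339 F [ 0.61 -0.26  1.94] M [-0.17   0.053  0.013] 0.14211587722182698
[-0.14   0.015  0.034]
[-0.159  0.034  0.023]
[-0.073  0.024  0.038]
[-0.116  0.061 -0.008]
```

The torque doesn't show a lasting stop, so I'll let go, rise and read the mark angle.

Emit:
{"method": "step_arm", "body": {"increments": [{"claw": 0.2,"tx": 0,"ty": 0,"tz": 0,"spin": 0},{"claw": 0.4,"tx": 0,"ty": 0,"tz": 0,"spin": 0},{"claw": 0.4,"tx": 0,"ty": 0,"tz": 0,"spin": 0},{"claw": 0.4,"tx": 0,"ty": 0,"tz": -0.03,"spin": 0},{"claw": 0.4,"tx": 0,"ty": 0,"tz": -0.06,"spin": 0},{"claw": 0.4,"tx": 0,"ty": 0,"tz": -0.072,"spin": 0},{"claw": 0.4,"tx": 0,"ty": 0,"tz": -0.072,"spin": 0}]}}

```text
time: 11.17
position: [0.5145, 0.1222, 0.3794]
tool_rot: [-1.544, 2.728, -0.001]
ft_force: [0.2, 0.4, -0.8]
grip_width: 0.392
```

```bash
python3 st.py
python3 - <<'E'
from h import *
s=get_state();P=imaging.camera_params("wrist");a=imaging.get_image("wrist")
r=R.from_rotvec(s["tool_rot"]);m=np.array([.5139,.1234,.152]);print(r.inv().apply(m-s["position"]))
print(proj("wrist",m,P));u,v=proj("wrist",m,P).astype(int);print(u-65,v-50)
cv2.imwrite("pics/w6.png",cv2.resize(a[v-50:v+50,u-65:u+65],None,fx=5,fy=5,interpolation=cv2.INTER_CUBIC))
np.save("P6.npy",P,allow_pickle=True)
E
```

```text
11.1667 [0.5145 0.1222 0.3794] j7 2.33 F [ 0.23  0.45 -0.77] M [ 0.024  0.021 -0.026] 0.392482222576615
[0.00043429 0.00207696 0.2274138 ]
[323.23059805 261.37088001]
258 211
```

View pics/w6.png

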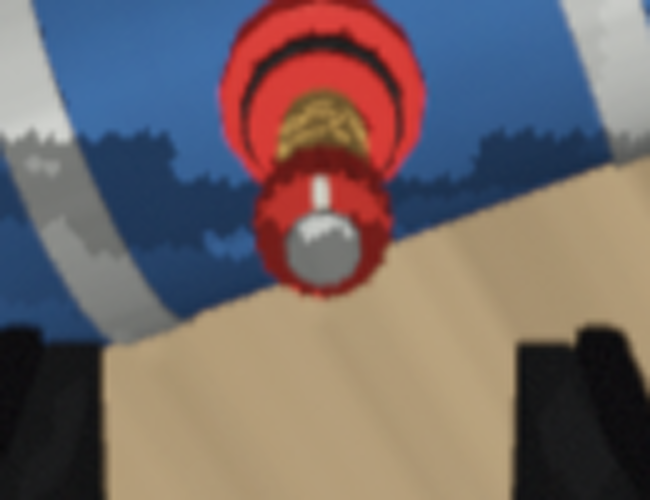

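Run:
```python
from h import *
L=lambda n:np.load(n,allow_pickle=True).item()
P4,P6,P3,P2=L("P4.npy"),L("P6.npy"),L("P3.npy"),L("P2.npy")
def ang(P,x0,y0,a,b,z):
    A=ray(0,x0+a[0]/5,y0+a[1]/5,z,P);B=ray(0,x0+b[0]/5,y0+b[1]/5,z,P);d=A-B;return np.degrees(np.arctan2(d[1],d[0])),A
a4=ang(P4,257,218,(310,162),(328,200),.1405);a6=ang(P6,258,211,(319,178),(321,208),.1475)
print("before",a4,"after",a6,"turn",(a6[0]-a4[0])%360)
print("P3 mark",ang(P3,252,222,(450,293),(415,293),.1405))
t=ray(0,323,128,.07,P2)-ray(0,337,283,.07,P2);print("tank axis",np.degrees(np.arctan2(t[1],t[0])))
p=ray(0,258+324/5,211+249/5,.152,P6);print("pin",p)
s=get_state();r=R.from_rotvec(s["tool_rot"]);print(r.inv().apply(p-s["position"]),r.as_matrix().round(3))
```

```text
before (np.float64(3.094748196222605), array([0.52069588, 0.12285712, 0.1405    ])) after (np.float64(-117.25607247884805), array([0.51106419, 0.11721148, 0.1475    ])) turn 239.64917932492932
P3 mark (np.float64(-1.5444376343698472), array([0.52126081, 0.12283758, 0.1405    ]))
tank axis 168.49291518600822
pin [0.51393195 0.12301178 0.152     ]
[-0.00028455  0.00086466  0.22519018] [[-0.515 -0.857  0.003]
 [-0.857  0.515  0.001]
 [-0.003 -0.002 -1.   ]]
```

The nut mark turned ≈240° while the tool turned 259°, so the pads slipped at the stop (torque spike 0.2 N m, above nut friction). The tight yaw is −11.5° from the tank axis. Adding 252° gives −119°, and the mark measures −117°, so the nut is at its stop. Next I close the fingers above the pin.

Emit:
{"method": "step_arm", "body": {"increments": [{"claw": 0.2,"tx": 0,"ty": 0.0012,"tz": 0,"spin": 0},{"claw": 0,"tx": 0,"ty": 0.0012,"tz": 0,"spin": 0},{"claw": 0,"tx": 0,"ty": 0.0012,"tz": 0,"spin": 0},{"claw": 0,"tx": 0,"ty": 0.0012,"tz": 0,"spin": 0},{"claw": 0,"tx": 0,"ty": 0.0012,"tz": 0,"spin": 0},{"claw": 0,"tx": 0,"ty": 0.0012,"tz": 0.02,"spin": 0},{"claw": 0,"tx": 0,"ty": 0.0012,"tz": 0.03,"spin": 0},{"claw": 0,"tx": 0,"ty": 0.0012,"tz": 0.03,"spin": 0}], "force": 10}}

```text
time: 11.88
position: [0.5115, 0.1222, 0.3432]
tool_rot: [1.545, -2.729, -0.002]
ft_force: [-0.5, 0.2, -0.7]
grip_width: 0.011
```

```bash
cat > f.py <<'E'
from h import *
F=[];Z=[]
for i in range(3):
    imaging.get_image("side");s=get_state();F.append(s["ft_force"]);Z.append(s["position"])
print(s["time"],"pos",np.mean(Z,0).round(5),"F",np.mean(F,0).round(2),s["grip_width"])
E
python3 f.py
python3 - <<'E'
from h import *
S=imaging.get_image("scene");D=imaging.get_image("side")
f=lambda i:cv2.resize(i,(400,400),interpolation=cv2.INTER_CUBIC)
cv2.imwrite("pics/t1.png",np.hstack([f(S[205:255,350:400]),f(D[160:210,250:300])]))
s=get_state();print(s["position"]+R.from_rotvec(s["tool_rot"]).apply([0,0,.182]))
E
```

```text
12.0333 pos [0.51234 0.12239 0.34549] F [ 0.03 -0.12  0.12] 0.0048177241552562295
[0.51307667 0.12257475 0.16487516]
```

View pics/t1.png

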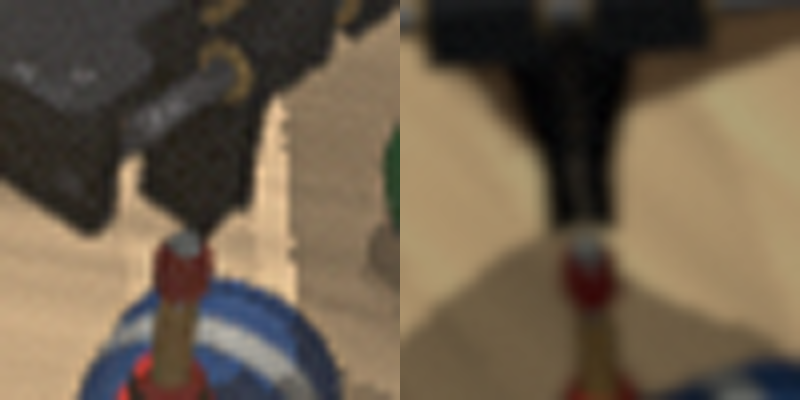

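The closed fingertips sit over the pin head in both views. In side, the tip is at x≈582 against the pin at 587 in the crop; in scene the pin at (185,243) is under the tip. I'll descend to just above it.

Emit:
{"method": "step_arm", "body": {"increments": [{"claw": 0,"tx": -0.0008,"ty": -0.0005,"tz": 0.005,"spin": 0},{"claw": 0,"tx": -0.0008,"ty": -0.0005,"tz": 0.009,"spin": 0},{"claw": 0,"tx": -0.0008,"ty": -0.0005,"tz": 0.01,"spin": 0},{"claw": 0,"tx": -0.0008,"ty": -0.0005,"tz": 0.01,"spin": 0},{"claw": 0,"tx": -0.0008,"ty": -0.0005,"tz": 0.01,"spin": 0}]}}

```text
time: 12.55
position: [0.5134, 0.1229, 0.3359]
tool_rot: [1.548, -2.734, -0.0]
ft_force: [-0.0, -0.6, 0.8]
grip_width: 0.004
```

```bash
python3 f.py
```

```text
12.7 pos [0.51342 0.12289 0.33616] F [ 0.45  0.26 -0.09] 0.005822934538040841
```

Tip ≈154 mm, no contact yet. I'll step down.

Emit:
{"method": "step_arm", "body": {"increments": [{"claw": 0,"tx": 0,"ty": 0,"tz": 0.0005,"spin": 0},{"claw": 0,"tx": 0,"ty": 0,"tz": 0.001,"spin": 0},{"claw": 0,"tx": 0,"ty": 0,"tz": 0.0015,"spin": 0},{"claw": 0,"tx": 0,"ty": 0,"tz": 0.0015,"spin": 0}]}}

```text
time: 13.03
position: [0.5134, 0.1229, 0.3347]
tool_rot: [-1.548, 2.734, -0.0]
ft_force: [0.2, 0.3, -0.2]
grip_width: 0.003
```

```bash
python3 f.py
```

```text
13.1833 pos [0.51342 0.12287 0.33465] F [-0.14 -0.07  0.09] 0.0016732509821932948
```

Emit:
{"method": "step_arm", "body": {"increments": [{"claw": 0,"tx": 0,"ty": 0,"tz": 0.0005,"spin": 0},{"claw": 0,"tx": 0,"ty": 0,"tz": 0.001,"spin": 0},{"claw": 0,"tx": 0,"ty": 0,"tz": 0.001,"spin": 0}]}}

```text
time: 13.43
position: [0.5135, 0.1229, 0.3338]
tool_rot: [-1.548, 2.733, -0.0]
ft_force: [-0.1, 0.2, 2.2]
grip_width: 0.004
```

```bash
python3 f.py
```

```text
13.5833 pos [0.51346 0.12289 0.33376] F [-0.39  0.28  2.05] 0.0031793098496457266
```

Emit:
{"method": "step_arm", "body": {"increments": [{"claw": 0,"tx": 0,"ty": 0,"tz": 0.0003,"spin": 0},{"claw": 0,"tx": 0,"ty": 0,"tz": 0.0005,"spin": 0},{"claw": 0,"tx": 0,"ty": 0,"tz": 0.0005,"spin": 0}]}}

```text
time: 13.83
position: [0.5134, 0.1229, 0.3331]
tool_rot: [-1.548, 2.734, -0.0]
ft_force: [0.4, -0.1, 2.4]
grip_width: 0.002
```

```bash
python3 f.py
```

```text
13.9833 pos [0.51341 0.12289 0.33313] F [0.07 0.04 2.6 ] 0.0034905138721136207
```

Emit:
{"method": "step_arm", "body": {"increments": [{"claw": 0,"tx": 0,"ty": 0,"tz": 0.0003,"spin": 0},{"claw": 0,"tx": 0,"ty": 0,"tz": 0.0005,"spin": 0},{"claw": 0,"tx": 0,"ty": 0,"tz": 0.0005,"spin": 0}]}}

```text
time: 14.23
position: [0.5134, 0.1229, 0.3326]
tool_rot: [-1.548, 2.734, -0.0]
ft_force: [-0.6, 0.3, 2.7]
grip_width: 0.007
```

```bash
python3 f.py
```

```text
14.3833 pos [0.5134  0.12288 0.3326 ] F [0.27 0.04 2.59] 0.0035663287228096777
```

Emit:
{"method": "step_arm", "body": {"increments": [{"claw": 0,"tx": 0,"ty": 0,"tz": 0.0003,"spin": 0},{"claw": 0,"tx": 0,"ty": 0,"tz": 0.0005,"spin": 0},{"claw": 0,"tx": 0,"ty": 0,"tz": 0.0005,"spin": 0}]}}

```text
time: 14.63
position: [0.5134, 0.1229, 0.3321]
tool_rot: [-1.548, 2.734, 0.0]
ft_force: [0.1, -0.2, 2.9]
grip_width: 0.005
```

```bash
python3 f.py
```

```text
14.7833 pos [0.5134  0.12286 0.33211] F [ 0.18 -0.01  3.21] 0.006820688070007272
```

Emit:
{"method": "step_arm", "body": {"increments": [{"claw": 0,"tx": 0,"ty": 0,"tz": 0.0003,"spin": 0},{"claw": 0,"tx": 0,"ty": 0,"tz": 0.0005,"spin": 0},{"claw": 0,"tx": 0,"ty": 0,"tz": 0.0005,"spin": 0}]}}

```text
time: 15.03
position: [0.5134, 0.1229, 0.3316]
tool_rot: [-1.548, 2.734, 0.0]
ft_force: [-0.8, 0.3, 3.2]
grip_width: 0.007
```

```bash
python3 f.py
```

```text
15.1833 pos [0.51341 0.12287 0.3316 ] F [-0.1   0.08  2.53] 0.008107605301658143
```

Emit:
{"method": "step_arm", "body": {"increments": [{"claw": 0,"tx": 0,"ty": 0,"tz": 0.0003,"spin": 0},{"claw": 0,"tx": 0,"ty": 0,"tz": 0.0005,"spin": 0},{"claw": 0,"tx": 0,"ty": 0,"tz": 0.0005,"spin": 0}]}}

```text
time: 15.43
position: [0.5134, 0.1229, 0.3311]
tool_rot: [-1.548, 2.734, -0.0]
ft_force: [-0.7, -0.5, 3.4]
grip_width: 0.005
```

```bash
python3 f.py
```

```text
15.5833 pos [0.5134  0.12287 0.33111] F [-0.26  0.14  2.96] 0.003305768871927344
```

Emit:
{"method": "step_arm", "body": {"increments": [{"claw": 0,"tx": 0,"ty": 0,"tz": 0.0003,"spin": 0},{"claw": 0,"tx": 0,"ty": 0,"tz": 0.0005,"spin": 0},{"claw": 0,"tx": 0,"ty": 0,"tz": 0.0005,"spin": 0}]}}

```text
time: 15.83
position: [0.5134, 0.1229, 0.3306]
tool_rot: [-1.548, 2.734, 0.0]
ft_force: [0.9, 0.8, 3.3]
grip_width: 0.001
```

```bash
python3 f.py
```

```text
15.9833 pos [0.51339 0.12288 0.3306 ] F [0.34 0.15 3.38] 0.006842381286040545
```

Emit:
{"method": "step_arm", "body": {"increments": [{"claw": 0,"tx": 0,"ty": 0,"tz": 0.0003,"spin": 0},{"claw": 0,"tx": 0,"ty": 0,"tz": 0.0004,"spin": 0},{"claw": 0,"tx": 0,"ty": 0,"tz": 0.0004,"spin": 0}]}}

```text
time: 16.23
position: [0.5134, 0.1229, 0.3302]
tool_rot: [-1.548, 2.734, 0.0]
ft_force: [0.5, -0.1, 4.2]
grip_width: 0.005
```

```bash
python3 f.py
```

```text
16.3833 pos [0.51338 0.12289 0.33019] F [-0.25 -0.14  3.63] 0.008465543677987394
```

Emit:
{"method": "step_arm", "body": {"increments": [{"claw": 0,"tx": 0,"ty": 0,"tz": 0.0003,"spin": 0},{"claw": 0,"tx": 0,"ty": 0,"tz": 0.0004,"spin": 0},{"claw": 0,"tx": 0,"ty": 0,"tz": 0.0004,"spin": 0}]}}

```text
time: 16.63
position: [0.5134, 0.1229, 0.3298]
tool_rot: [-1.548, 2.734, 0.0]
ft_force: [0.3, -0.3, 3.2]
grip_width: 0.004
```

```bash
python3 f.py
```

```text
16.7833 pos [0.5134  0.12288 0.32979] F [0.28 0.43 4.32] 0.003337970898398509
```

Emit:
{"method": "step_arm", "body": {"increments": [{"claw": 0,"tx": 0,"ty": 0,"tz": 0.0003,"spin": 0},{"claw": 0,"tx": 0,"ty": 0,"tz": 0.0004,"spin": 0},{"claw": 0,"tx": 0,"ty": 0,"tz": 0.0004,"spin": 0}]}}

```text
time: 17.03
position: [0.5134, 0.1229, 0.3294]
tool_rot: [-1.548, 2.734, 0.0]
ft_force: [0.9, -1.2, 4.6]
grip_width: 0.004
```

```bash
python3 f.py
```

```text
17.1833 pos [0.5134  0.12287 0.3294 ] F [-0.38  0.18  4.39] 0.00784022820912447
```

Emit:
{"method": "step_arm", "body": {"increments": [{"claw": 0,"tx": 0,"ty": 0,"tz": 0.0002,"spin": 0},{"claw": 0,"tx": 0,"ty": 0,"tz": 0.0004,"spin": 0},{"claw": 0,"tx": 0,"ty": 0,"tz": 0.0004,"spin": 0}]}}

```text
time: 17.43
position: [0.5134, 0.1229, 0.329]
tool_rot: [-1.548, 2.734, 0.0]
ft_force: [0.4, -0.3, 4.6]
grip_width: 0.006
```

```bash
python3 f.py
```

```text
17.5833 pos [0.5134  0.12288 0.32901] F [0.59 0.39 4.33] 0.0036289301260326624
```

Emit:
{"method": "step_arm", "body": {"increments": [{"claw": 0,"tx": 0,"ty": 0,"tz": 0.0002,"spin": 0},{"claw": 0,"tx": 0,"ty": 0,"tz": 0.0003,"spin": 0},{"claw": 0,"tx": 0,"ty": 0,"tz": 0.0003,"spin": 0}]}}

```text
time: 17.83
position: [0.5134, 0.1229, 0.3287]
tool_rot: [-1.548, 2.734, -0.0]
ft_force: [0.0, -0.2, 4.7]
grip_width: 0.004
```

```bash
python3 f.py
```

```text
17.9833 pos [0.51341 0.12288 0.32873] F [ 0.52 -0.48  4.48] 0.004711920361027578
```

Emit:
{"method": "step_arm", "body": {"increments": [{"claw": 0,"tx": 0,"ty": 0,"tz": 0.0002,"spin": 0},{"claw": 0,"tx": 0,"ty": 0,"tz": 0.0003,"spin": 0},{"claw": 0,"tx": 0,"ty": 0,"tz": 0.0003,"spin": 0}]}}

```text
time: 18.23
position: [0.5135, 0.1229, 0.3285]
tool_rot: [-1.548, 2.733, -0.0]
ft_force: [-0.5, 0.1, 5.7]
grip_width: 0.003
```

```bash
python3 f.py
```

```text
18.3833 pos [0.51345 0.1229  0.32855] F [0.03 0.23 4.83] 0.004183937642538107
```

Emit:
{"method": "step_arm", "body": {"increments": [{"claw": 0,"tx": 0,"ty": 0,"tz": 0.0002,"spin": 0},{"claw": 0,"tx": 0,"ty": 0,"tz": 0.0003,"spin": 0},{"claw": 0,"tx": 0,"ty": 0,"tz": 0.0003,"spin": 0}]}}

```text
time: 18.63
position: [0.5135, 0.1229, 0.3284]
tool_rot: [-1.547, 2.733, -0.0]
ft_force: [-0.3, 0.5, 5.8]
grip_width: 0.009
```

```bash
python3 f.py
```

```text
18.7833 pos [0.51352 0.12291 0.32843] F [-0.2  -0.1   6.23] 0.005518863027428672
```

The arm now lags its command and the force climbs to 6.2 N at ≈5.5 mm down. That is the firm stop. I'll add slightly more pressure and hold for about 2 s.

Emit:
{"method": "step_arm", "body": {"increments": [{"claw": 0,"tx": 0,"ty": 0,"tz": 0.0002,"spin": 0},{"claw": 0,"tx": 0,"ty": 0,"tz": 0.0002,"spin": 0},{"claw": 0,"tx": 0,"ty": 0,"tz": 0.0002,"spin": 0},{"claw": 0,"tx": 0,"ty": 0,"tz": 0.0002,"spin": 0}]}}

```text
time: 19.12
position: [0.5136, 0.1229, 0.3284]
tool_rot: [-1.547, 2.733, -0.0]
ft_force: [1.2, 0.1, 6.4]
grip_width: 0.004
```

```bash
python3 f.py
```

```text
19.2667 pos [0.51356 0.12292 0.32835] F [-0.7   0.37  6.32] 0.0027678994793888857
```

Emit:
{"method": "step_arm", "body": {"increments": [{"claw": 0,"tx": 0,"ty": 0,"tz": 0,"spin": 0},{"claw": 0,"tx": 0,"ty": 0,"tz": 0,"spin": 0},{"claw": 0,"tx": 0,"ty": 0,"tz": 0,"spin": 0},{"claw": 0,"tx": 0,"ty": 0,"tz": 0,"spin": 0},{"claw": 0,"tx": 0,"ty": 0,"tz": 0,"spin": 0},{"claw": 0,"tx": 0,"ty": 0,"tz": 0,"spin": 0},{"claw": 0,"tx": 0,"ty": 0,"tz": 0,"spin": 0},{"claw": 0,"tx": 0,"ty": 0,"tz": 0,"spin": 0}]}}

```text
time: 19.93
position: [0.5135, 0.1229, 0.3283]
tool_rot: [-1.547, 2.733, -0.0]
ft_force: [-0.8, 0.4, 6.6]
grip_width: 0.007
```

Emit:
{"method": "step_arm", "body": {"increments": [{"claw": 0,"tx": 0,"ty": 0,"tz": 0,"spin": 0},{"claw": 0,"tx": 0,"ty": 0,"tz": 0,"spin": 0},{"claw": 0,"tx": 0,"ty": 0,"tz": 0,"spin": 0},{"claw": 0,"tx": 0,"ty": 0,"tz": 0,"spin": 0},{"claw": 0,"tx": 0,"ty": 0,"tz": 0,"spin": 0},{"claw": 0,"tx": 0,"ty": 0,"tz": 0,"spin": 0},{"claw": 0,"tx": 0,"ty": 0,"tz": 0,"spin": 0},{"claw": 0,"tx": 0,"ty": 0,"tz": 0,"spin": 0}]}}

```text
time: 20.6
position: [0.5136, 0.1229, 0.3283]
tool_rot: [-1.548, 2.733, -0.0]
ft_force: [1.1, 0.6, 6.1]
grip_width: 0.01
```

Emit:
{"method": "step_arm", "body": {"increments": [{"claw": 0,"tx": 0,"ty": 0,"tz": 0,"spin": 0},{"claw": 0,"tx": 0,"ty": 0,"tz": 0,"spin": 0},{"claw": 0,"tx": 0,"ty": 0,"tz": -0.003,"spin": 0},{"claw": 0,"tx": 0,"ty": 0,"tz": -0.006,"spin": 0},{"claw": 0,"tx": 0,"ty": 0,"tz": -0.01,"spin": 0},{"claw": 0,"tx": 0,"ty": 0,"tz": -0.03,"spin": 0},{"claw": 0,"tx": 0,"ty": 0,"tz": -0.05,"spin": 0},{"claw": 0,"tx": 0,"ty": 0,"tz": -0.05,"spin": 0}]}}

```text
time: 21.27
position: [0.5142, 0.123, 0.3811]
tool_rot: [-1.546, 2.73, -0.001]
ft_force: [1.1, 0.1, 0.1]
grip_width: 0.005
```

```bash
python3 f.py
python3 - <<'E'
from h import *
s=get_state();P=imaging.camera_params("wrist");a=imaging.get_image("wrist");D=imaging.get_image("side")
m=np.array([.5139,.1234,.152]);u,v=proj("wrist",m,P).astype(int);print(proj("wrist",m,P),u-50,v-60)
f=lambda i:cv2.resize(i,(400,400),interpolation=cv2.INTER_CUBIC)
cv2.imwrite("pics/e1.png",np.hstack([f(a[v-60:v+40,u-50:u+50]),f(D[170:250,235:315])]))
cv2.imwrite("pics/e1d.png",D)
E
```

```text
21.4167 pos [0.51336 0.12286 0.37815] F [-0.25  0.02 -0.27] 0.006971759348426742
[318.03755702 265.7653233 ] 268 205
```

View pics/e1.png

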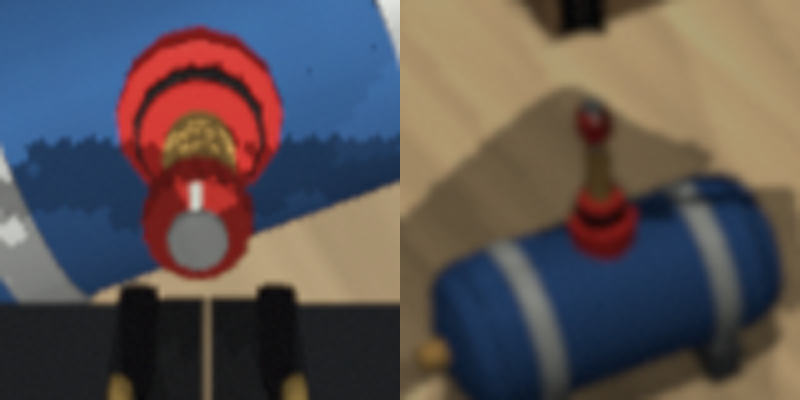

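The pin is back at its starting height: side ≈(273,191) as at the start, and wrist ≈(317.5,265) against a predicted (318,265.8). The stem is upright, the mark is unchanged and the gripper is clear. That was picture 11, one past the budget, used for the outcome check. Handing in.

```bash
python3 -c "
from bench import workorder; print(workorder.close_job())"
```

```text
the job is handed in; nothing more can be done
None
```

The reservoir with the red nut should be vented, and I handed the job in at about 21.5 s of the 72 s allowed. `close_job` gives no verdict, so that rests on the checks below.

- **Nut:** I unscrewed it anticlockwise in one grasp. The white mark turned about 240°, and with the roughly 12–15° it started from tight that matches the 252° stop. The tool turned about 259°, so the pads slipped at the end. There was one torque peak of 0.2 N m, but the torque fell back to about zero when the arm rested. I judged the stop mainly from the mark, which was within about 2° of where it should be. I did not regrip to confirm it.
- **Pin:** With the nut let go, I pressed with closed fingertips. The firm stop came about 5.5 mm down, and I held it for about 2.3 s. The highest reading was 6.6 N, against the 12 N limit.
- **Stem:** The largest sideways force was about 3.3 N while turning the nut. I estimate that as up to 0.075 rad of lean, half the limit.
- **Final view:** The pin is back at its original height, the stem is upright, and the gripper is about 45 mm clear of it. No contact with anything else was commanded or seen. I did not compare the bystanders in a full picture at the end.

I viewed 11 pictures, one over budget. One was wasted on a refused move call.

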